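Move a row of round-bottom flasks from the carrier rack onto cork rings of their size

TASK

Move the four stoppered round-bottom flasks out of the white carrier rack and set them down in the row of cork rings in the steel tray, each flask in the ring of its own size: the smallest flask in the ring with the smallest opening, and so on up to the largest. Each must sit seated in its ring with its neck up, standing by itself; leave the rings where they lie in the tray, do not let a flask fall over, and do not disturb the petri dishes or the blue cryo box beside the work.

Things in the scene. Friction and masses are not known exactly. Their poses are not given: they have to be found in the camera images.
- flask_25: smallest of 4 stoppered amber round-bottom flasks: ball bulb 41 mm wide, 93 mm tall, 45 g, loose. Origin: centre of bulb; z up the neck. Neck 22 mm wide, from z 24 to 60 mm; fixed white stopper on it. Starts upright in any of the 4 equal holes (35 mm, in a row, pitch 86 mm) of the fixed white rack, 92 x 356 mm, deck 45 mm high; origin then 56 mm above bench
- ring_25: cork ring with the smallest opening, for the smallest flask: outside 52 mm, opening 29 mm, 26 mm high, loose. Origin: centre of underside, z up. Lies in any place of the row of 4 rings, pitch 86 mm, in the fixed steel tray (106 x 368 mm, rim 12 mm, floor 4 mm above bench). Its flask, seated, has its origin 40 mm above the ring's origin
- flask_50: second smallest of 4 stoppered amber round-bottom flasks: ball bulb 51 mm wide, 103 mm tall, 60 g, loose. Origin: centre of bulb; z up the neck. Neck 22 mm wide, from z 30 to 64 mm; fixed white stopper on it. Starts upright in any of the 4 equal holes (35 mm, in a row, pitch 86 mm) of the fixed white rack, 92 x 356 mm, deck 45 mm high; origin then 64 mm above bench
- ring_50: cork ring with the second smallest opening, for the second smallest flask: outside 62 mm, opening 36 mm, 26 mm high, loose. Origin: centre of underside, z up. Lies in any place of the row of 4 rings, pitch 86 mm, in the fixed steel tray (106 x 368 mm, rim 12 mm, floor 4 mm above bench). Its flask, seated, has its origin 44 mm above the ring's origin
- flask_100: second largest of 4 stoppered amber round-bottom flasks: ball bulb 64 mm wide, 116 mm tall, 85 g, loose. Origin: centre of bulb; z up the neck. Neck 27 mm wide, from z 36 to 71 mm; fixed white stopper on it. Starts upright in any of the 4 equal holes (35 mm, in a row, pitch 86 mm) of the fixed white rack, 92 x 356 mm, deck 45 mm high; origin then 72 mm above bench
- ring_100: cork ring with the second largest opening, for the second largest flask: outside 72 mm, opening 44 mm, 26 mm high, loose. Origin: centre of underside, z up. Lies in any place of the row of 4 rings, pitch 86 mm, in the fixed steel tray (106 x 368 mm, rim 12 mm, floor 4 mm above bench). Its flask, seated, has its origin 49 mm above the ring's origin
- flask_250: largest of 4 stoppered amber round-bottom flasks: ball bulb 85 mm wide, 137 mm tall, 140 g, loose. Origin: centre of bulb; z up the neck. Neck 27 mm wide, from z 46 to 82 mm; fixed white stopper on it. Starts upright in any of the 4 equal holes (35 mm, in a row, pitch 86 mm) of the fixed white rack, 92 x 356 mm, deck 45 mm high; origin then 84 mm above bench
- ring_250: cork ring with the largest opening, for the largest flask: outside 82 mm, opening 55 mm, 26 mm high, loose. Origin: centre of underside, z up. Lies in any place of the row of 4 rings, pitch 86 mm, in the fixed steel tray (106 x 368 mm, rim 12 mm, floor 4 mm above bench). Its flask, seated, has its origin 58 mm above the ring's origin
- petri_dishes: bystander: two stacked clear petri dishes, 62 mm across, 29 mm high, the pair nearest the rack and tray, to their right as the robot sees them; origin at the centre of the underside. To be left alone.
- cryo_box_1: bystander: blue cryo box with white lid, 77 x 77 x 52 mm, on the bench beyond the racks; origin at the centre of the underside. To be left alone.

How it is judged:
By the outcome, as a careful person would: the job done as asked, in the order asked, and still so for the second after the job is handed in, with the robot touching nothing.
It also fails if it takes over 112 s, if anything falls off the work surface, if the arm or the gripper's body presses on something with over 40 N, if the wrist force passes 120 N, or if a joint passes its speed limit or range.

ROBOT

A 7-joint arm with a two-finger parallel gripper is mounted at the origin on a cart in front of the work surface, level with it; the furniture and walls round the work are solid. World frame = base frame: x ahead of the robot, y to its left, z up, the work surface at z = 0. Lengths are in m, angles in rad, forces in N, time in s.
With the tool pointing down it reaches from about 0.35 to 0.9 m from the base axis. Payload 19.9 kg.
Tool frame: the origin (TCP) lies at the very end of the fingers, on their centre line; the grasp point (between the pads) lies 19 mm behind it; z points along the fingers, y is the line along which they close (so a half turn about z gives the same grasp; the last joint's range is limited). The gripper opens to 85 mm and grips with 20 to 120 N. Pads are 22 mm wide; open, the fingers measure 114 mm over their backs; the gripper's body (76 mm by 85 mm) begins 54 mm behind the grasp point. The pads swing forward as they close: fully open they stand 13 mm farther back than shut.
Start: joints at [1.161, 0.417, -0.01, 1.614, 0.005, 1.111, -0.053], TCP at [0.225, -0.583, 0.197] pointing down, gripper open.
Joint ranges: [-2.81, 2.81], [-0.39, 2.02], [-1.27, 1.25], [0.06, 2.57], [-1.19, 4.33], [0.19, 2], [-2.82, 2.82]. Speed limits (rad/s): [1.89, 1.89, 2.39, 2.39, 3.01, 3.01, 3.01].

INTERFACE

Orientations are given as a unit quaternion [w, x, y, z].
In Python, from station import * gives the robot as it stands.
- The arm moves only by the tool step_arm, never from a script. Its arguments are lists of equal length, an entry for each row: "slide": the shift along the world's x, y, z as a fraction of full scale, a list of three; "turn": the turn, a rotation vector about the world's x, y, z as a fraction of full scale, a list of three. A call has 1 to 5 rows; each row shifts and turns the commanded pose from where the row before left it; what a row does not reach is not made up. Full scale, the value 1, is 0.3 m for a shift and 5 degrees for a turn. A row lasts 1/12 s, in which the tool goes at most 41.7 mm and 7.16 degrees, less where a joint would pass 70% of its speed; a pose out of reach is approached as far as the arm can. A call with a number of a shift or a turn outside -1 to 1 is refused whole. A call with a gripper value outside its range is refused whole. "grip" is the opening, from 0 (shut) to 1 (fully open), set as the call begins (left out, the last holds). The fingers move at their own pace and stop on an object; "newtons" is the grip in N (left out, the last holds). Time passes only in rows, so rows that do not move let the fingers close. It gives the time, the measured TCP pose, the force, the opening and the grip force at its end, in the units of the state.
- state(): the state, without advancing time (a new reading comes with each control period).
- snapshot(name): name is "scene" or "top"; returns a dict with "color" (480x640x3 uint8, blue, green, red), "fx", "fy", "cx", "cy" (pixels), "k1" (the pictures are not rectified: a ray, as slopes to the right and down, at radius r is drawn at 1 + k1 r^2 times it, then the intrinsics apply), "rvec" (rotation vector, rad) and "tvec" (3), from world to camera coordinates, as OpenCV has them. Camera axes: x right, y down, z forward; pixel columns grow to the right and rows downward; lengths in m; the calibration is good to about 2 mm. A picture is of the moment at which its call begins. There is no depth.
- close_job(): hands the job in; it is judged then, once.
Trained networks look in a picture, given as the dict that the camera call returned (one of the last four; its "shot" number tells which), for a name from the list of things; names that differ only in an ending like _2 or _b are one class to them, and where a whole thing is asked for, a point or a joint stands for the part that bears it (a point fixed in the world has none). Each returns a list of dicts, best first, with "confidence" (0 to 1); they miss things now and then, are a little off and sometimes report something else, mostly with a low value. They report only what shows in the picture. A call takes as long as a camera call.
- find_in(query, picture): "point" ([x, y, z] in m, in the coordinates of the camera as it stood for that picture, good to about 4 mm: the middle of the surface that is visible of it).
- trace(query, picture): "pixels" (480x640 bool, what is visible of it).
The state is a dict: "clock": time; "q": joint angles; "dq": joint speeds; "tau": joint torques, N m; "position": TCP position; "tcp_rot": TCP orientation; "contact_force": force on the tool from outside, world axes, zero at the start; "wrist_torque": the same for the moment, N m; "gripper_width": finger opening in m; "gripper_force": force on a finger pad.
Only numpy, scipy, OpenCV 4.12 (cv2) and the standard library are available. Lean on these libraries where they do the work, as an engineer would, in place of code of your own. Each camera call takes 0.05 s, during which the arm holds its last target. There are 200 camera calls.

## Working session

There is one attempt and no reset: what is moved stays moved. The work goes in short steps, Python scripts to look and compute and a tool call to move; the robot and the scene stay as the last step left them, time stands still between calls to the robot, and variables do not carry over. Pictures are saved under pics/ and viewed, at most 14 in all, crops included, and the job is handed in when it is done.

Besides the shell and the picture viewer there is one more tool, called by a JSON object that holds its "op" and its "data", one argument or row to a line. step_arm: Moves the arm, as the interface text tells. Its arguments: {"type":"object","properties":{"slide":{"type":"array"},"turn":{"type":"array"},"grip":{"type":"number"},"newtons":{"type":"number"}},"required":["slide","turn"]}

```bash
mkdir -p pics
cat > h.py <<'E'
from station import *
import numpy as np, cv2
def w(p,s):
    R=cv2.Rodrigues(np.array(s["rvec"],float))[0]; return R.T@(np.array(p)-np.array(s["tvec"]).ravel())
def K(s): return np.array([[s["fx"],0,s["cx"]],[0,s["fy"],s["cy"]],[0,0,1.]])
def D(s): return np.array([s["k1"],0,0,0.])
def ray(px,s,z):
    u=cv2.undistortPoints(np.array([[px]],float),K(s),D(s))[0,0]
    R=cv2.Rodrigues(np.array(s["rvec"],float))[0]; d=R.T@np.array([u[0],u[1],1]); c=-R.T@np.array(s["tvec"]).ravel()
    return c+d*(z-c[2])/d[2]
E
python3 - <<'E'
from h import *
s=state();print(s["clock"],s["position"],s["tcp_rot"],s["gripper_width"])
for c in("top","scene"):
    p=snapshot(c);cv2.imwrite(f"pics/{c}0.png",p["color"])
    R=cv2.Rodrigues(np.array(p["rvec"],float))[0];print(c,"cam",(-R.T@np.array(p["tvec"]).ravel()).round(3))
    for n in ["flask_25","flask_50","flask_100","flask_250","ring_25","ring_50","ring_100","ring_250","petri_dishes","cryo_box_1"]:
        for d in find_in(n,p)[:2]: print(n,round(d["confidence"],2),w(d["point"],p).round(3))
E
```

```text
0.0 [ 0.22455989 -0.58284621  0.19655093] [-5.93554075e-04  9.83137962e-01  1.82864347e-01 -1.62044368e-04] 0.08506335521692915
top cam [ 0.392 -0.256  1.097]
flask_25 0.85 [ 0.51  -0.109  0.083]
flask_25 0.78 [ 0.304 -0.244  0.113]
flask_50 0.85 [ 0.51  -0.109  0.083]
flask_50 0.78 [ 0.304 -0.244  0.113]
flask_100 0.85 [ 0.51  -0.109  0.083]
flask_100 0.78 [ 0.304 -0.244  0.113]
flask_250 0.85 [ 0.51  -0.109  0.083]
flask_250 0.78 [ 0.304 -0.244  0.113]
ring_25 0.92 [ 0.662 -0.178  0.032]
ring_25 0.87 [ 0.442 -0.305  0.035]
ring_50 0.92 [ 0.662 -0.178  0.032]
ring_50 0.87 [ 0.442 -0.305  0.035]
ring_100 0.92 [ 0.662 -0.178  0.032]
ring_100 0.87 [ 0.442 -0.305  0.035]
ring_250 0.92 [ 0.662 -0.178  0.032]
ring_250 0.87 [ 0.442 -0.305  0.035]
petri_dishes 0.76 [ 0.311 -0.449  0.027]
cryo_box_1 0.65 [ 0.722 -0.275  0.052]
scene cam [-0.069 -0.788  0.423]
flask_25 0.89 [ 0.433 -0.164  0.091]
flask_25 0.84 [ 0.506 -0.116  0.093]
flask_50 0.89 [ 0.433 -0.164  0.091]
flask_50 0.84 [ 0.506 -0.116  0.093]
flask_100 0.89 [ 0.433 -0.164  0.091]
flask_100 0.84 [ 0.506 -0.116  0.093]
flask_250 0.89 [ 0.433 -0.164  0.091]
flask_250 0.84 [ 0.506 -0.116  0.093]
ring_25 0.67 [ 0.432 -0.318  0.022]
ring_25 0.61 [ 0.657 -0.198  0.022]
ring_50 0.67 [ 0.432 -0.318  0.022]
ring_50 0.61 [ 0.657 -0.198  0.022]
ring_100 0.67 [ 0.432 -0.318  0.022]
ring_100 0.61 [ 0.657 -0.198  0.022]
ring_250 0.67 [ 0.432 -0.318  0.022]
ring_250 0.61 [ 0.657 -0.198  0.022]
petri_dishes 0.86 [ 0.304 -0.458  0.03 ]
cryo_box_1 0.79 [ 0.689 -0.261  0.037]
```

View pics/top0.png

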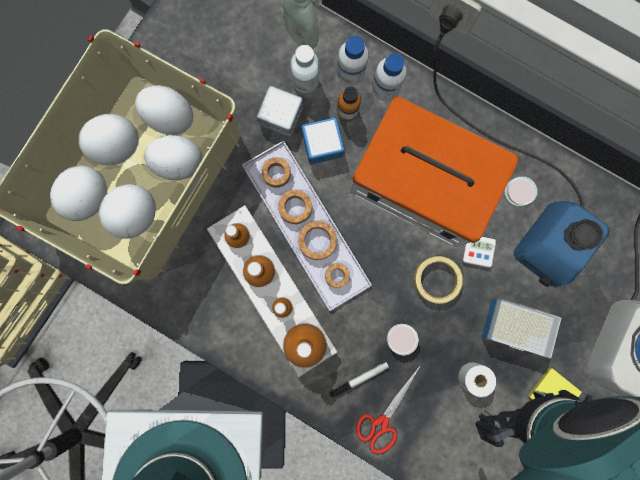

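View pics/scene0.png

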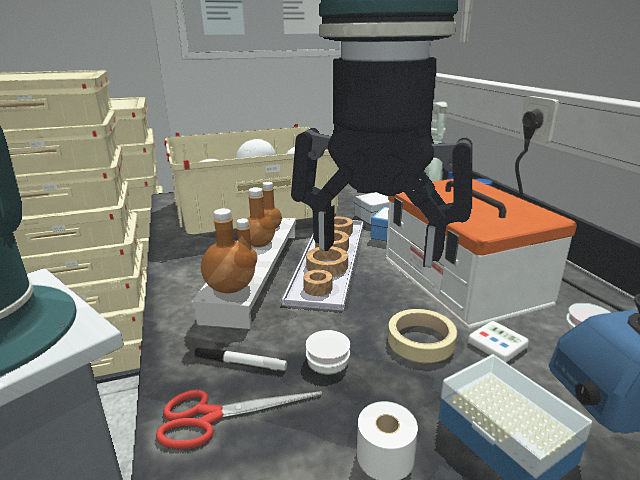

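The top view shows flasks from the near end (304,345) in the order 250, 25, 100, 50. The rings from the near end (337,275) run 25, 250, 100?, 50?. I'll measure these precisely next.

```bash
cat > m.py <<'E'
from h import *
p=snapshot("top")
im=p["color"];hsv=cv2.cvtColor(im,cv2.COLOR_BGR2HSV)
f=[];
for n,lim in(("flask_25",4),("ring_25",4)):
    for d in trace(n,p)[:lim]:
        m=d["pixels"].astype(np.uint8); ys,xs=np.nonzero(m)
        (cx,cy),r=cv2.minEnclosingCircle(np.stack([xs,ys],1).astype(np.float32))
        out=[n,round(d["confidence"],2),m.sum(),"encl",round(cx,1),round(cy,1),round(r,1)]
        if n[0]=="f":
            am=m&(hsv[...,1]>90).astype(np.uint8); wm=m&(hsv[...,1]<60).astype(np.uint8)
            (ax,ay),ar=cv2.minEnclosingCircle(np.argwhere(am)[:,::-1].astype(np.float32).copy())
            wy,wx=np.nonzero(wm&(hsv[...,2]>140)); out+=["amber",round(ax,1),round(ay,1),round(ar,1),"white",wx.mean().round(1),wy.mean().round(1),len(wx)]
        else:
            print("ctr",ray((cx,cy),p,.03).round(4),"centroid",ray((xs.mean(),ys.mean()),p,.03).round(4), "diam mm",round(2*r/p["fx"]*1067,1))
        print(*out)
crop=im[120:380,200:380];cv2.imwrite("pics/crop1.png",cv2.resize(crop,None,fx=3,fy=3,interpolation=cv2.INTER_CUBIC)[:,:][180:780])
print(p["fx"],p["k1"])
E
python3 m.py
```

```text
flask_25 0.92 1485 encl 304.1 344.5 22.0 amber 304.1 345.0 21.5 white 304.0 347.4 193
flask_25 0.86 486 encl 236.8 234.9 12.6 amber 236.6 235.4 11.9 white 232.0 230.0 103
flask_25 0.64 308 encl 282.5 307.3 10.0 amber 281.7 307.1 9.6 white 280.3 307.5 107
ctr [ 0.6568 -0.1764  0.03  ] centroid [ 0.6577 -0.1762  0.03  ] diam mm 63.7
ring_25 0.85 529 encl 276.4 171.8 15.3
ctr [ 0.5122 -0.2653  0.03  ] centroid [ 0.5124 -0.2651  0.03  ] diam mm 85.0
ring_25 0.78 809 encl 316.6 240.3 20.4
ctr [ 0.4412 -0.3094  0.03  ] centroid [ 0.4409 -0.3088  0.03  ] diam mm 53.1
ring_25 0.71 384 encl 337.0 274.6 12.7
ctr [ 0.5834 -0.2186  0.03  ] centroid [ 0.5839 -0.2178  0.03  ] diam mm 73.5
ring_25 0.61 686 encl 295.3 206.3 17.6
511.21198309405776 0.034533381239544754
```

```bash
cat > m2.py <<'E'
from h import *
p=snapshot("top")
A={"250":((304.1,344.8),.084,(304,347.4),.178,0),"25":((282,307.2),.056,(282,307.5),.128,1),"100":(None,.072,None,.156,2),"50":((236.7,235.2),.064,(232,230),.1415,3)}
hsv=cv2.cvtColor(p["color"],cv2.COLOR_BGR2HSV)
for c in A:
    b,zb,s,zs,i=A[c]
    if b is not None: print(c,"bulb",ray(b,p,zb).round(4),"stop",ray(s,p,zs).round(4),zs)
# amber blobs overall
m=((hsv[...,1]>90)&(hsv[...,0]<18)&(hsv[...,2]>40)).astype(np.uint8)
m=cv2.morphologyEx(m,cv2.MORPH_OPEN,np.ones((3,3)))
n,l,st,ce=cv2.connectedComponentsWithStats(m)
for i in range(1,n):
    x,y,w_,h_,a=st[i]
    if 200<x<340 and 200<y<380 and a>100:
        cs=max(cv2.findContours((l==i).astype(np.uint8),0,2)[0],key=cv2.contourArea);print(st[i],cv2.minEnclosingCircle(cs))
im=p["color"][215:375,210:345];cv2.imwrite("pics/crop2.png",cv2.resize(im,None,fx=3.7,fy=3.7,interpolation=cv2.INTER_CUBIC))
E
python3 m2.py
```

```text
250 bulb [ 0.3005 -0.245   0.084 ] stop [ 0.3044 -0.246   0.178 ] 0.178
25 bulb [ 0.3717 -0.1982  0.056 ] stop [ 0.3725 -0.2022  0.128 ] 0.128
50 bulb [ 0.5149 -0.1025  0.064 ] stop [ 0.5153 -0.1048  0.1415] 0.1415
[299 221  38  39 608] ((316.96551513671875, 239.89654541015625), 19.20440101623535)
[225 224  24  24 347] ((236.66949462890625, 235.43502807617188), 11.948156356811523)
[243 256  31  31 592] ((258.241943359375, 270.82257080078125), 15.604889869689941)
[326 264  23  23 293] ((336.8125, 275.1875), 11.9456148147583)
[274 298  18  19 162] ((281.66326904296875, 306.98980712890625), 9.726513862609863)
[ 284  324   42   43 1260] ((304.129638671875, 345.0308532714844), 21.5875301361084)
```

View pics/crop2.png

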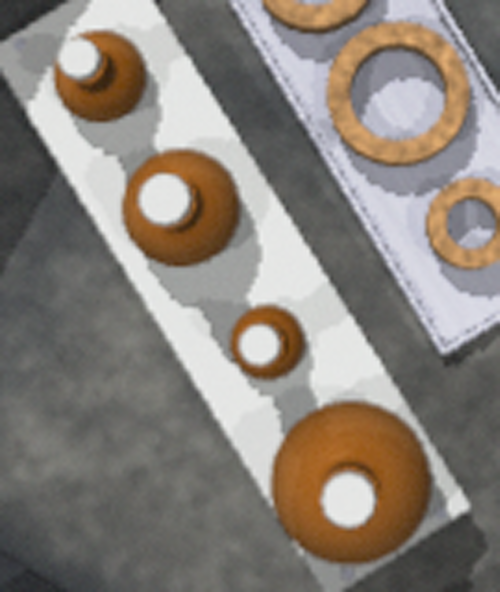

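Ring order from near to far is 25, 250, 100, 50, and flask order is 250, 25, 100, 50. I'll take the 25 first.

{"op": "step_arm", "data": {
  "slide": [
    [0.04, 0.107, 0.04],
    [0.04, 0.107, 0.04],
    [0.04, 0.107, 0.04],
    [0.04, 0.107, 0.03],
    [0.04, 0.107, 0.03]
  ],
  "turn": [
    [0, 0, 0.46],
    [0, 0, 0.46],
    [0, 0, 0.46],
    [0, 0, 0.46],
    [0, 0, 0.46]
  ],
  "grip": 1
}}

```text
clock: 1.72
position: [0.285, -0.4212, 0.2517]
tcp_rot: [0.0, 0.96, 0.281, -0.0]
contact_force: [0.7, -0.3, 0.5]
gripper_width: 0.0856
gripper_force: 0.0
```

{"op": "step_arm", "data": {
  "slide": [
    [0.04, 0.107, 0],
    [0.04, 0.107, 0],
    [0.04, 0.107, 0],
    [0.04, 0.107, 0],
    [0.04, 0.107, 0]
  ],
  "turn": [
    [0, 0, 0],
    [0, 0, 0],
    [0, 0, 0],
    [0, 0, 0],
    [0, 0, 0]
  ]
}}

```text
clock: 2.13
position: [0.345, -0.2606, 0.2514]
tcp_rot: [0.0, 0.96, 0.28, 0.0]
contact_force: [0.6, -0.3, -0.8]
gripper_width: 0.0855
gripper_force: 0.0
```

```bash
python3 -c "
from h import *
p=snapshot('top')
for n,px,z in(('250',(304,350.1),.178),('25',(280.3,307.7),.128),('100',(255.1,268.8),.156),('50',(232.2,230.7),.1415),('b100',(258.3,270.8),.072)): print(n,ray(px,p,z).round(4))
s=state();q=s['tcp_rot'];print(s['clock'],s['position'],2*np.degrees(np.arctan2(q[2],q[1]))-90,q)"
```

```text
250 [ 0.2997 -0.2461  0.178 ]
25 [ 0.3721 -0.1991  0.128 ]
100 [ 0.4425 -0.1523  0.156 ]
50 [ 0.514  -0.1052  0.1415]
b100 [ 0.4432 -0.1496  0.072 ]
2.1833 [ 0.34743359 -0.25509157  0.25154687] -57.10007125553639 [-4.81705257e-05  9.59067310e-01  2.83177887e-01  4.19740826e-04]
```

{"op": "step_arm", "data": {
  "slide": [
    [0.045, 0.1, 0],
    [0.04, 0.1, 0],
    [0, 0, 0],
    [0, 0, 0]
  ],
  "turn": [
    [0, 0, 0],
    [0, 0, 0],
    [0, 0, 0],
    [0, 0, 0]
  ]
}}

```text
clock: 2.52
position: [0.3708, -0.2011, 0.2514]
tcp_rot: [0.0, 0.959, 0.282, 0.0]
contact_force: [-1.0, -0.6, -0.1]
gripper_width: 0.0852
gripper_force: 0.0
```

{"op": "step_arm", "data": {
  "slide": [
    [0.005, 0.008, -0.13],
    [0, 0, -0.13],
    [0, 0, -0.13],
    [0, 0, -0.1],
    [0, 0, -0.07]
  ],
  "turn": [
    [0, 0, 0],
    [0, 0, 0],
    [0, 0, 0],
    [0, 0, 0],
    [0, 0, 0]
  ]
}}

```text
clock: 2.93
position: [0.3702, -0.2, 0.0806]
tcp_rot: [-0.001, 0.96, 0.28, -0.001]
contact_force: [0.1, -0.4, -0.7]
gripper_width: 0.0855
gripper_force: 0.0
```

{"op": "step_arm", "data": {
  "slide": [
    [0, 0, 0],
    [0, 0, 0],
    [0, 0, 0],
    [0, 0, 0],
    [0, 0, 0]
  ],
  "turn": [
    [0, 0, 0],
    [0, 0, 0],
    [0, 0, 0],
    [0, 0, 0],
    [0, 0, 0]
  ],
  "grip": 0,
  "newtons": 20
}}

```text
clock: 3.35
position: [0.3724, -0.2004, 0.0845]
tcp_rot: [0.001, 0.96, 0.28, 0.001]
contact_force: [-0.3, -0.4, -0.2]
gripper_width: 0.0254
gripper_force: 0.1
```

{"op": "step_arm", "data": {
  "slide": [
    [0, 0, 0],
    [0, 0, 0],
    [0, 0, 0]
  ],
  "turn": [
    [0, 0, 0],
    [0, 0, 0],
    [0, 0, 0]
  ],
  "newtons": 25
}}

```text
clock: 3.6
position: [0.3724, -0.2002, 0.084]
tcp_rot: [0.001, 0.96, 0.28, 0.001]
contact_force: [0.1, -0.3, 8.1]
gripper_width: 0.02
gripper_force: 24.9
```

{"op": "step_arm", "data": {
  "slide": [
    [0, 0, 0.03],
    [0, 0, 0.06],
    [0, 0, 0.1],
    [0, 0, 0.12],
    [0, 0, 0.12]
  ],
  "turn": [
    [0, 0, 0],
    [0, 0, 0],
    [0, 0, 0],
    [0, 0, 0],
    [0, 0, 0]
  ]
}}

```text
clock: 4.02
position: [0.3711, -0.1991, 0.2142]
tcp_rot: [-0.0, 0.96, 0.281, -0.0]
contact_force: [0.8, -0.4, -0.5]
gripper_width: 0.0204
gripper_force: 24.6
```

{"op": "step_arm", "data": {
  "slide": [
    [0, 0, 0.04],
    [0, 0, 0],
    [0, 0, 0]
  ],
  "turn": [
    [0, 0, 0],
    [0, 0, 0],
    [0, 0, 0]
  ]
}}

```text
clock: 4.27
position: [0.3717, -0.1998, 0.2248]
tcp_rot: [0.001, 0.96, 0.28, 0.0]
contact_force: [0.3, -0.5, -1.7]
gripper_width: 0.0201
gripper_force: 24.6
```

```bash
python3 -c "
from h import *
p=snapshot('scene');cv2.imwrite('pics/s1.png',p['color']);print(state()['position'],state()['gripper_width'])"
```

```text
[ 0.37132709 -0.19957688  0.22389013] 0.020190301556541643
```

View pics/s1.png

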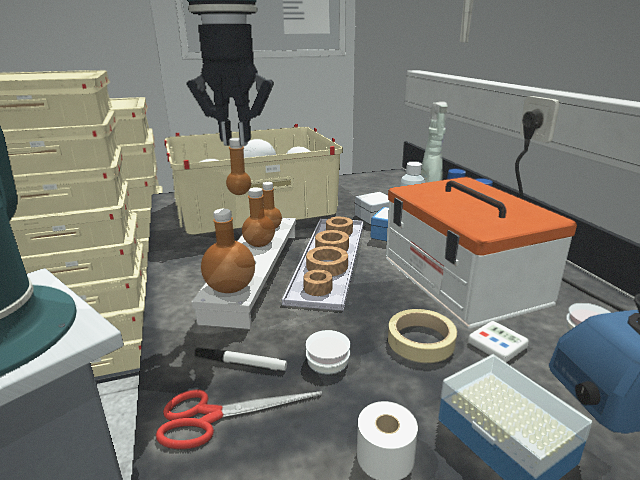

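{"op": "step_arm", "data": {
  "slide": [
    [0.04, -0.06, 0],
    [0.06, -0.095, 0],
    [0.06, -0.095, 0],
    [0.05, -0.08, 0],
    [0.022, -0.035, 0]
  ],
  "turn": [
    [0, 0, 0],
    [0, 0, 0],
    [0, 0, 0],
    [0, 0, 0],
    [0, 0, 0]
  ]
}}

```text
clock: 4.73
position: [0.4417, -0.3117, 0.2221]
tcp_rot: [-0.001, 0.96, 0.28, -0.001]
contact_force: [-1.6, 0.7, -1.0]
gripper_width: 0.0201
gripper_force: 24.7
```

{"op": "step_arm", "data": {
  "slide": [
    [0, 0, -0.08],
    [0, 0, -0.1],
    [0, 0, -0.1],
    [0, 0, -0.06],
    [0, 0, -0.03]
  ],
  "turn": [
    [0, 0, 0],
    [0, 0, 0],
    [0, 0, 0],
    [0, 0, 0],
    [0, 0, 0]
  ]
}}

```text
clock: 5.15
position: [0.4394, -0.3079, 0.1093]
tcp_rot: [-0.002, 0.96, 0.281, -0.002]
contact_force: [-0.2, -0.7, -1.3]
gripper_width: 0.0202
gripper_force: 24.7
```

```bash
python3 -c "
from h import *
p=snapshot('scene');print(state()['position'])
c=p['color'][200:320,250:410];cv2.imwrite('pics/s2.png',cv2.resize(c,None,fx=4,fy=4,interpolation=2))
R=lambda P:cv2.projectPoints(np.array([P],float),np.array(p['rvec']),np.array(p['tvec']),K(p),D(p))[0].ravel()
t=state()['position']
print('tcp',R(t),'ring top',R([.441,-.309,.03]),'ring exp bulb',R([t[0],t[1],t[2]-.027]))"
```

```text
[ 0.43953158 -0.3079545   0.10927478]
tcp [315.97982687 233.97538532] ring top [317.66488043 274.69629424] ring exp bulb [316.22137573 248.27465979]
```

View pics/s2.png

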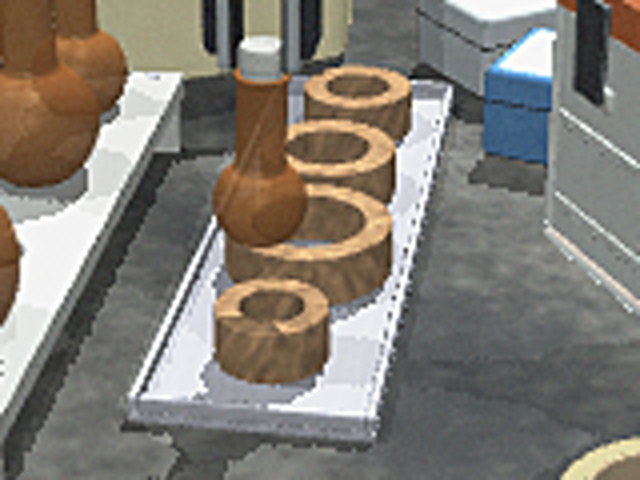

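```bash
python3 -c "
from h import *
p=snapshot('scene');print(state()['position'])
R=lambda P:cv2.projectPoints(np.array([P],float),np.array(p['rvec']),np.array(p['tvec']),K(p),D(p))[0].ravel().round(1)
for t in ([.2246,-.5828,.1966],[.3713,-.1996,.2239],[.4395,-.308,.1093]): print(R(t),R([t[0],t[1],t[2]+.013]),R([t[0],t[1],t[2]+.03]))
c=p['color'][160:280,235:395];cv2.imwrite('pics/s3.png',cv2.resize(c,None,fx=5,fy=5,interpolation=2))"
```

```text
[ 0.44027912 -0.30842945  0.11125664]
[373.6 299.3] [374.2 287.2] [374.9 270.8]
[237.9 165.1] [237.2 157.2] [236.3 146.8]
[316. 234.] [315.9 226.9] [315.7 217.6]
```

View pics/s3.png

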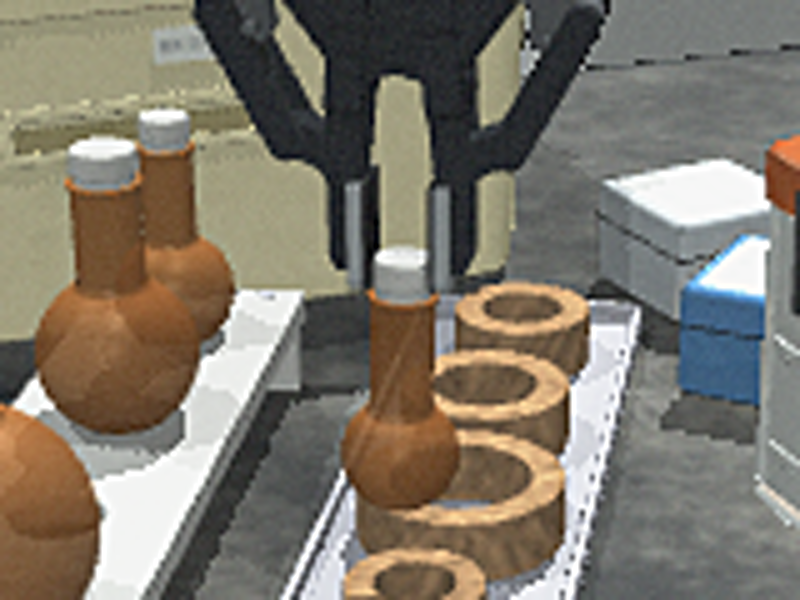

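The flask at crop (400,460) hangs upright, but the pads end at its stopper, so the real fingertips are about 30 mm above the reported TCP. I'll set this flask down gently and grasp the others lower.

{"op": "step_arm", "data": {
  "slide": [
    [0.002, -0.002, -0.04],
    [0, 0, -0.03],
    [0, 0, -0.025],
    [0, 0, -0.015],
    [0, 0, 0]
  ],
  "turn": [
    [0, 0, 0],
    [0, 0, 0],
    [0, 0, 0],
    [0, 0, 0],
    [0, 0, 0]
  ]
}}

```text
clock: 5.67
position: [0.4415, -0.3097, 0.0793]
tcp_rot: [-0.0, 0.96, 0.28, -0.0]
contact_force: [-0.5, 0.6, -0.9]
gripper_width: 0.0201
gripper_force: 24.7
```

{"op": "step_arm", "data": {
  "slide": [
    [0, 0, -0.01],
    [0, 0, 0],
    [0, 0, 0]
  ],
  "turn": [
    [0, 0, 0],
    [0, 0, 0],
    [0, 0, 0]
  ]
}}

```text
clock: 5.92
position: [0.442, -0.3099, 0.0774]
tcp_rot: [0.0, 0.96, 0.28, 0.0]
contact_force: [0.8, 0.8, -1.0]
gripper_width: 0.0202
gripper_force: 24.7
```

{"op": "step_arm", "data": {
  "slide": [
    [0, 0, -0.01],
    [0, 0, 0],
    [0, 0, 0]
  ],
  "turn": [
    [0, 0, 0],
    [0, 0, 0],
    [0, 0, 0]
  ]
}}

```text
clock: 6.17
position: [0.4419, -0.3099, 0.0742]
tcp_rot: [0.0, 0.96, 0.28, -0.0]
contact_force: [-0.6, -0.7, -0.2]
gripper_width: 0.0203
gripper_force: 24.7
```

{"op": "step_arm", "data": {
  "slide": [
    [0, 0, -0.007],
    [0, 0, 0],
    [0, 0, 0]
  ],
  "turn": [
    [0, 0, 0],
    [0, 0, 0],
    [0, 0, 0]
  ]
}}

```text
clock: 6.42
position: [0.4425, -0.3103, 0.0726]
tcp_rot: [0.001, 0.96, 0.28, 0.0]
contact_force: [-1.0, -0.7, 8.5]
gripper_width: 0.0201
gripper_force: 25.3
```

```bash
python3 -c "
from h import *
p=snapshot('scene');print(state()['position'],state()['contact_force'])
c=p['color'][190:310,250:410];cv2.imwrite('pics/s4.png',cv2.resize(c,None,fx=5,fy=5,interpolation=2))"
```

```text
[ 0.44255183 -0.31032812  0.07265575] [ 0.20139795 -0.4826794   7.84955274]
```

View pics/s4.png

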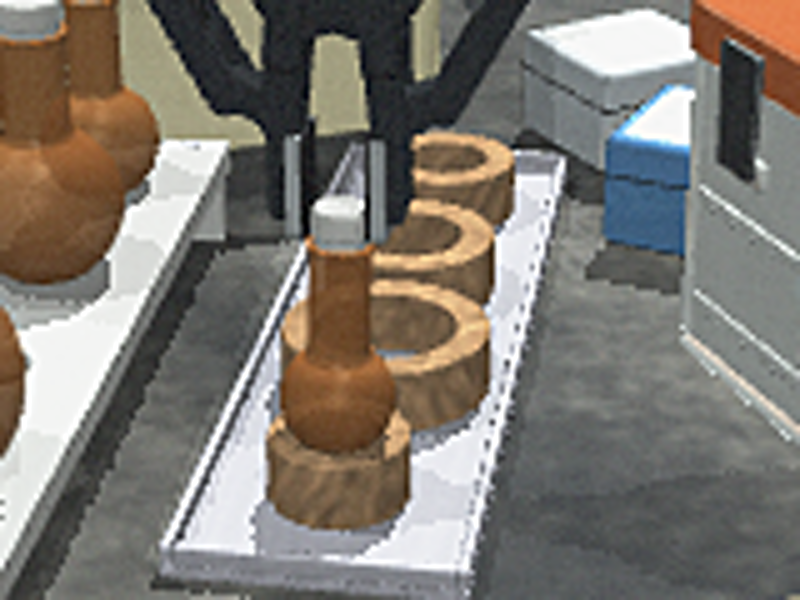

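The 25 flask is seated in its ring (crop 340,410) with 8 N of contact, so I'll release it.

{"op": "step_arm", "data": {
  "slide": [
    [0, 0, 0],
    [0, 0, 0],
    [0, 0, 0],
    [0, 0, 0],
    [0, 0, 0]
  ],
  "turn": [
    [0, 0, 0],
    [0, 0, 0],
    [0, 0, 0],
    [0, 0, 0],
    [0, 0, 0]
  ],
  "grip": 0.6
}}

```text
clock: 6.88
position: [0.4418, -0.3098, 0.072]
tcp_rot: [-0.0, 0.96, 0.28, -0.0]
contact_force: [0.1, -0.4, -0.4]
gripper_width: 0.0512
gripper_force: 0.0
```

{"op": "step_arm", "data": {
  "slide": [
    [0, 0, 0.08],
    [0, 0, 0.12],
    [0, 0, 0.13],
    [0, 0, 0.13],
    [0, 0, 0.13]
  ],
  "turn": [
    [0, 0, 0],
    [0, 0, 0],
    [0, 0, 0],
    [0, 0, 0],
    [0, 0, 0]
  ],
  "grip": 1
}}

```text
clock: 7.3
position: [0.4416, -0.3095, 0.251]
tcp_rot: [-0.0, 0.96, 0.281, -0.0]
contact_force: [-0.1, -0.7, -0.1]
gripper_width: 0.0853
gripper_force: 0.0
```

{"op": "step_arm", "data": {
  "slide": [
    [0.03, 0.08, 0],
    [0.043, 0.122, 0],
    [0.043, 0.122, 0],
    [0.043, 0.122, 0],
    [0.043, 0.122, 0]
  ],
  "turn": [
    [0, 0, 0],
    [0, 0, 0],
    [0, 0, 0],
    [0, 0, 0],
    [0, 0, 0]
  ]
}}

```text
clock: 7.72
position: [0.5027, -0.1377, 0.2492]
tcp_rot: [0.0, 0.96, 0.28, 0.0]
contact_force: [1.2, 0.1, 0.2]
gripper_width: 0.0854
gripper_force: 0.0
```

{"op": "step_arm", "data": {
  "slide": [
    [0.03, 0.08, 0],
    [0.011, 0.04, 0],
    [0, 0, 0],
    [0, 0, 0]
  ],
  "turn": [
    [0, 0, 0],
    [0, 0, 0],
    [0, 0, 0],
    [0, 0, 0]
  ]
}}

```text
clock: 8.05
position: [0.5148, -0.1033, 0.249]
tcp_rot: [-0.0, 0.96, 0.281, -0.0]
contact_force: [-0.9, -1.1, -0.2]
gripper_width: 0.0854
gripper_force: 0.0
```

```bash
python3 -c "
from h import *
print(state()['position'])
p=snapshot('top');c=p['color'][130:380,190:390];cv2.imwrite('pics/t2.png',cv2.resize(c,None,fx=2.4,fy=2.4,interpolation=2))
p=snapshot('scene');c=p['color'][100:340,180:400];cv2.imwrite('pics/s5.png',cv2.resize(c,None,fx=2.5,fy=2.5,interpolation=2))
import numpy as np
a=cv2.imread('pics/t2.png');b=cv2.imread('pics/s5.png');cv2.imwrite('pics/two.png',cv2.resize(np.hstack([a[:600],b[:600] if b.shape[0]==600 else b]),(800,463)))"
```

```text
[ 0.51476993 -0.10325367  0.24895232]
```

View pics/two.png

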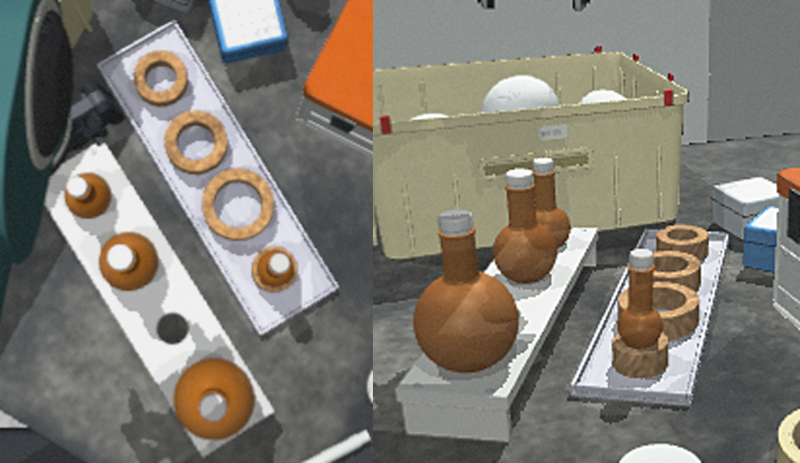

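The 25 flask stands seated in its ring (left pane 275,268; right pane 640,320). Next I'll check where the gripper really is compared with the reported TCP.

```bash
python3 -c "
from h import *
t=state()['position']
ims=[]
for n in('top','scene'):
    p=snapshot(n);im=p['color'].copy()
    R=lambda P:cv2.projectPoints(np.array([P],float),np.array(p['rvec']),np.array(p['tvec']),K(p),D(p))[0].ravel()
    u=np.array([.545,-.839,0])*.0425
    for dz,c in((.013,(0,255,0)),(.045,(255,0,255))):
        for s in(-1,1):
            x=R(np.array(t)+s*u+[0,0,dz]);print(n,dz,x.round(1));cv2.circle(im,tuple(int(v) for v in x.round()),1,c,-1)
    c=im[140:290,150:290] if n=='top' else im[20:170,170:310]
    ims.append(cv2.resize(c,None,fx=2.85,fy=2.85*1.3,interpolation=2))
cv2.imwrite('pics/g.png',np.hstack(ims))"
```

```text
top 0.013 [198.2 234.3]
top 0.013 [242.9 207.5]
top 0.045 [193.7 231.7]
top 0.045 [240.2 203.9]
scene 0.013 [243.3 121.6]
scene 0.013 [285.8 122.5]
scene 0.045 [241.9 104.6]
scene 0.045 [285.  105.3]
```

View pics/g.png

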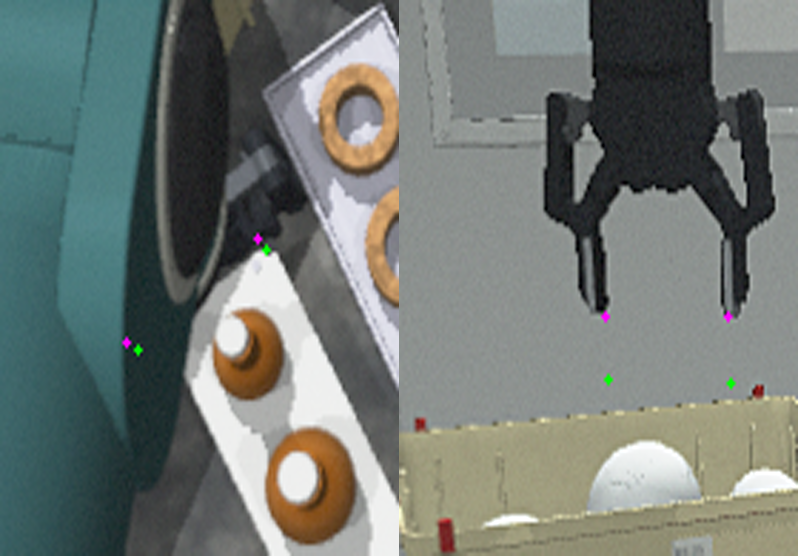

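The scene pane confirms the real tips (about 605,310) are around 32 mm above the reported TCP, with the lateral position correct. I'll grasp 30 mm lower.

{"op": "step_arm", "data": {
  "slide": [
    [0, 0, -0.1],
    [0, 0, -0.13],
    [0, 0, -0.13],
    [0, 0, -0.13],
    [0, 0, -0.1]
  ],
  "turn": [
    [0, 0, 0],
    [0, 0, 0],
    [0, 0, 0],
    [0, 0, 0],
    [0, 0, 0]
  ]
}}

```text
clock: 8.67
position: [0.5136, -0.1042, 0.0694]
tcp_rot: [-0.0, 0.96, 0.28, -0.001]
contact_force: [-0.4, -0.7, -0.8]
gripper_width: 0.0854
gripper_force: 0.0
```

{"op": "step_arm", "data": {
  "slide": [
    [0, 0, -0.028],
    [0, 0, 0],
    [0, 0, 0],
    [0, 0, 0],
    [0, 0, 0]
  ],
  "turn": [
    [0, 0, 0],
    [0, 0, 0],
    [0, 0, 0],
    [0, 0, 0],
    [0, 0, 0]
  ],
  "grip": 0
}}

```text
clock: 9.08
position: [0.516, -0.1039, 0.0655]
tcp_rot: [0.001, 0.96, 0.28, 0.001]
contact_force: [-0.7, -1.0, 0.6]
gripper_width: 0.0256
gripper_force: 0.0
```

{"op": "step_arm", "data": {
  "slide": [
    [0, 0, 0],
    [0, 0, 0],
    [0, 0, 0],
    [0, 0, 0]
  ],
  "turn": [
    [0, 0, 0],
    [0, 0, 0],
    [0, 0, 0],
    [0, 0, 0]
  ]
}}

```text
clock: 9.42
position: [0.5156, -0.1033, 0.065]
tcp_rot: [0.0, 0.96, 0.281, 0.001]
contact_force: [-2.3, 2.5, 8.6]
gripper_width: 0.0214
gripper_force: 24.3
```

{"op": "step_arm", "data": {
  "slide": [
    [0, 0, 0.03],
    [0, 0, 0.07],
    [0, 0, 0.1],
    [0, 0, 0.1],
    [0, 0, 0.05]
  ],
  "turn": [
    [0, 0, 0],
    [0, 0, 0],
    [0, 0, 0],
    [0, 0, 0],
    [0, 0, 0]
  ]
}}

```text
clock: 9.83
position: [0.516, -0.1036, 0.173]
tcp_rot: [0.001, 0.96, 0.281, 0.002]
contact_force: [1.0, 0.1, -0.8]
gripper_width: 0.0215
gripper_force: 24.7
```

{"op": "step_arm", "data": {
  "slide": [
    [0.06, -0.03, 0],
    [0.11, -0.057, 0],
    [0.12, -0.062, 0],
    [0.11, -0.057, 0],
    [0.07, -0.037, 0]
  ],
  "turn": [
    [0, 0, 0],
    [0, 0, 0],
    [0, 0, 0],
    [0, 0, 0],
    [0, 0, 0]
  ]
}}

```text
clock: 10.25
position: [0.6581, -0.1785, 0.1696]
tcp_rot: [0.0, 0.96, 0.28, 0.001]
contact_force: [-0.1, -0.2, -0.5]
gripper_width: 0.0213
gripper_force: 24.7
```

{"op": "step_arm", "data": {
  "slide": [
    [0, 0, -0.1],
    [0, 0, -0.1],
    [0, 0, -0.09],
    [0, 0, -0.05],
    [0, 0, 0]
  ],
  "turn": [
    [0, 0, 0],
    [0, 0, 0],
    [0, 0, 0],
    [0, 0, 0],
    [0, 0, 0]
  ]
}}

```text
clock: 10.67
position: [0.6542, -0.1762, 0.0643]
tcp_rot: [-0.001, 0.96, 0.28, -0.002]
contact_force: [-0.4, 0.8, -0.7]
gripper_width: 0.0216
gripper_force: 24.6
```

```bash
cat > c.py <<'E'
import sys
from h import *
x,y,b,name=float(sys.argv[1]),float(sys.argv[2]),float(sys.argv[3]),sys.argv[4]
s=state();t=s['position'];p=snapshot('scene')
print(t,s['contact_force'])
R=lambda P:cv2.projectPoints(np.array([P],float),np.array(p['rvec']),np.array(p['tvec']),K(p),D(p))[0].ravel()
im=p['color'].copy();a=R([x,y,.03]);e=R([t[0],t[1],t[2]+b])
print('ring',a,'bulb exp',e)
cv2.circle(im,tuple(int(v) for v in e.round()),0,(0,255,0),-1);cv2.circle(im,tuple(int(v) for v in a.round()),0,(255,0,255),-1)
u,v=int(a[0]),int(a[1]);c=im[max(v-110,0):v+40,u-80:u+80];cv2.imwrite('pics/'+name,cv2.resize(c,None,fx=4,fy=4,interpolation=2))
E
python3 c.py .657 -.1763 -.001 p50.png
```

```text
[ 0.65421199 -0.17616826  0.06426111] [-0.35884447  0.80535267 -0.68657666]
ring [339.33359076 220.72893762] bulb exp [338.5779356  207.32588217]
```

View pics/p50.png

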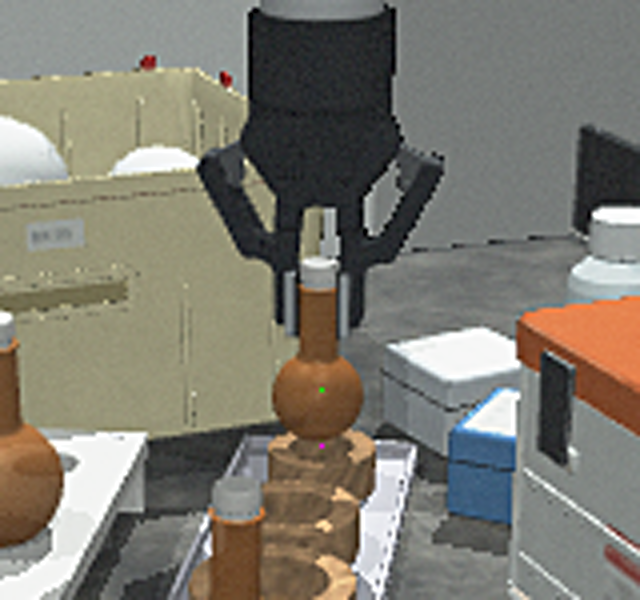

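The 50 flask is held by its neck and is over its ring (bulb at 320,395, ring centre at 320,447). Lowering it now.

{"op": "step_arm", "data": {
  "slide": [
    [0.007, 0, -0.02],
    [0, 0, -0.015],
    [0, 0, -0.006],
    [0, 0, 0],
    [0, 0, 0]
  ],
  "turn": [
    [0, 0, 0],
    [0, 0, 0],
    [0, 0, 0],
    [0, 0, 0],
    [0, 0, 0]
  ]
}}

```text
clock: 11.13
position: [0.6581, -0.1764, 0.0549]
tcp_rot: [0.0, 0.96, 0.28, 0.0]
contact_force: [-0.1, -0.2, -2.1]
gripper_width: 0.0212
gripper_force: 24.7
```

{"op": "step_arm", "data": {
  "slide": [
    [0, 0, -0.006],
    [0, 0, 0],
    [0, 0, 0]
  ],
  "turn": [
    [0, 0, 0],
    [0, 0, 0],
    [0, 0, 0]
  ]
}}

```text
clock: 11.38
position: [0.6579, -0.1764, 0.0527]
tcp_rot: [-0.0, 0.96, 0.28, -0.0]
contact_force: [0.8, -0.9, -0.6]
gripper_width: 0.021
gripper_force: 24.7
```

{"op": "step_arm", "data": {
  "slide": [
    [0, 0, -0.006],
    [0, 0, 0],
    [0, 0, 0]
  ],
  "turn": [
    [0, 0, 0],
    [0, 0, 0],
    [0, 0, 0]
  ]
}}

```text
clock: 11.63
position: [0.6583, -0.1762, 0.051]
tcp_rot: [0.0, 0.96, 0.28, 0.0]
contact_force: [2.1, 1.3, 2.1]
gripper_width: 0.0212
gripper_force: 25.0
```

{"op": "step_arm", "data": {
  "slide": [
    [0, 0, -0.006],
    [0, 0, 0],
    [0, 0, 0]
  ],
  "turn": [
    [0, 0, 0],
    [0, 0, 0],
    [0, 0, 0]
  ]
}}

```text
clock: 11.88
position: [0.6589, -0.1758, 0.0498]
tcp_rot: [0.0, 0.96, 0.281, 0.001]
contact_force: [1.8, 2.8, 6.9]
gripper_width: 0.0212
gripper_force: 25.6
```

{"op": "step_arm", "data": {
  "slide": [
    [0, 0, 0],
    [0, 0, 0],
    [0, 0, 0],
    [0, 0, 0],
    [0, 0, 0]
  ],
  "turn": [
    [0, 0, 0],
    [0, 0, 0],
    [0, 0, 0],
    [0, 0, 0],
    [0, 0, 0]
  ],
  "grip": 0.6
}}

```text
clock: 12.3
position: [0.6578, -0.1765, 0.0488]
tcp_rot: [-0.0, 0.96, 0.28, -0.0]
contact_force: [0.2, 0.1, -1.2]
gripper_width: 0.0511
gripper_force: 0.0
```

{"op": "step_arm", "data": {
  "slide": [
    [0, 0, 0.08],
    [0, 0, 0.12],
    [0, 0, 0.13],
    [0, 0, 0.13],
    [0, 0, 0.13]
  ],
  "turn": [
    [0, 0, 0],
    [0, 0, 0],
    [0, 0, 0],
    [0, 0, 0],
    [0, 0, 0]
  ]
}}

```text
clock: 12.72
position: [0.6575, -0.1763, 0.2279]
tcp_rot: [-0.0, 0.96, 0.281, -0.0]
contact_force: [0.6, 0.2, 1.1]
gripper_width: 0.0512
gripper_force: 0.0
```

{"op": "step_arm", "data": {
  "slide": [
    [-0.12, 0.014, 0.03],
    [-0.13, 0.015, 0],
    [-0.13, 0.015, 0],
    [-0.13, 0.015, 0],
    [-0.13, 0.015, 0]
  ],
  "turn": [
    [0, 0, 0],
    [0, 0, 0],
    [0, 0, 0],
    [0, 0, 0],
    [0, 0, 0]
  ],
  "grip": 1
}}

```text
clock: 13.13
position: [0.4639, -0.1539, 0.2347]
tcp_rot: [0.0, 0.96, 0.28, -0.0]
contact_force: [0.5, 0.1, 0.9]
gripper_width: 0.0852
gripper_force: 0.0
```

{"op": "step_arm", "data": {
  "slide": [
    [-0.07, 0.009, 0],
    [0, 0, 0],
    [0, 0, 0],
    [0, 0, 0]
  ],
  "turn": [
    [0, 0, 0],
    [0, 0, 0],
    [0, 0, 0],
    [0, 0, 0]
  ]
}}

```text
clock: 13.47
position: [0.4455, -0.1516, 0.2353]
tcp_rot: [0.0, 0.96, 0.28, 0.0]
contact_force: [0.7, 0.6, 0.2]
gripper_width: 0.0855
gripper_force: 0.0
```

```bash
python3 -c "
from h import *
print(state()['position'])
p=snapshot('top');c=p['color'][140:380,190:390];cv2.imwrite('pics/t4.png',cv2.resize(c,None,fx=2.5,fy=2.5,interpolation=2))"
```

```text
[ 0.44552415 -0.15162989  0.2352613 ]
```

View pics/t4.png

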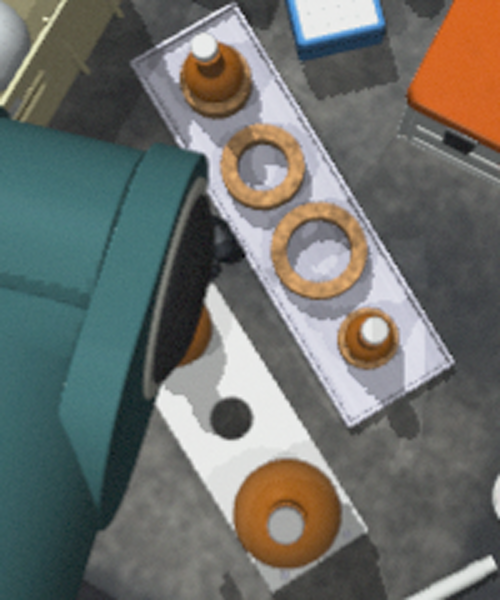

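The 50 flask is seated (215,80) and the 25 still stands. Next is the 100.

{"op": "step_arm", "data": {
  "slide": [
    [-0.008, 0.002, -0.1],
    [0, 0, -0.12],
    [0, 0, -0.12],
    [0, 0, -0.12],
    [0, 0, -0.06]
  ],
  "turn": [
    [0, 0, 0],
    [0, 0, 0],
    [0, 0, 0],
    [0, 0, 0],
    [0, 0, 0]
  ]
}}

```text
clock: 13.93
position: [0.4415, -0.15, 0.075]
tcp_rot: [-0.002, 0.96, 0.281, -0.001]
contact_force: [-0.3, 0.0, -1.8]
gripper_width: 0.0851
gripper_force: 0.0
```

{"op": "step_arm", "data": {
  "slide": [
    [0, 0, 0],
    [0, 0, 0],
    [0, 0, 0],
    [0, 0, 0],
    [0, 0, 0]
  ],
  "turn": [
    [0, 0, 0],
    [0, 0, 0],
    [0, 0, 0],
    [0, 0, 0],
    [0, 0, 0]
  ],
  "grip": 0
}}

```text
clock: 14.35
position: [0.4434, -0.1512, 0.0802]
tcp_rot: [0.001, 0.96, 0.28, 0.001]
contact_force: [-0.9, 1.5, 3.9]
gripper_width: 0.0264
gripper_force: 28.8
```

{"op": "step_arm", "data": {
  "slide": [
    [0, 0, 0],
    [0, 0, 0],
    [0, 0, 0],
    [0, 0, 0]
  ],
  "turn": [
    [0, 0, 0],
    [0, 0, 0],
    [0, 0, 0],
    [0, 0, 0]
  ]
}}

```text
clock: 14.68
position: [0.4434, -0.1511, 0.0801]
tcp_rot: [0.001, 0.96, 0.28, 0.001]
contact_force: [-0.3, 0.3, 9.8]
gripper_width: 0.0259
gripper_force: 27.5
```

{"op": "step_arm", "data": {
  "slide": [
    [0, 0, 0.03],
    [0, 0, 0.07],
    [0, 0, 0.1],
    [0, 0, 0.1],
    [0, 0, 0.05]
  ],
  "turn": [
    [0, 0, 0],
    [0, 0, 0],
    [0, 0, 0],
    [0, 0, 0],
    [0, 0, 0]
  ]
}}

```text
clock: 15.1
position: [0.4435, -0.151, 0.188]
tcp_rot: [0.001, 0.96, 0.281, 0.001]
contact_force: [1.4, 0.6, 0.3]
gripper_width: 0.0265
gripper_force: 26.7
```

{"op": "step_arm", "data": {
  "slide": [
    [0.06, -0.03, 0],
    [0.11, -0.052, 0],
    [0.12, -0.058, 0],
    [0.11, -0.052, 0],
    [0.067, -0.032, 0]
  ],
  "turn": [
    [0, 0, 0],
    [0, 0, 0],
    [0, 0, 0],
    [0, 0, 0],
    [0, 0, 0]
  ]
}}

```text
clock: 15.52
position: [0.585, -0.2197, 0.1847]
tcp_rot: [0.0, 0.96, 0.28, 0.0]
contact_force: [-0.3, -0.4, -0.6]
gripper_width: 0.026
gripper_force: 26.7
```

{"op": "step_arm", "data": {
  "slide": [
    [0, 0, -0.08],
    [0, 0, -0.1],
    [0, 0, -0.1],
    [0, 0, -0.05],
    [0, 0, -0.03]
  ],
  "turn": [
    [0, 0, 0],
    [0, 0, 0],
    [0, 0, 0],
    [0, 0, 0],
    [0, 0, 0]
  ]
}}

```text
clock: 15.93
position: [0.5816, -0.2179, 0.0745]
tcp_rot: [-0.001, 0.96, 0.28, -0.001]
contact_force: [0.2, 0.3, -0.1]
gripper_width: 0.0265
gripper_force: 26.6
```

{"op": "step_arm", "data": {
  "slide": [
    [0, 0, 0],
    [0, 0, 0]
  ],
  "turn": [
    [0, 0, 0],
    [0, 0, 0]
  ]
}}

```text
clock: 16.1
position: [0.583, -0.2182, 0.0771]
tcp_rot: [0.0, 0.96, 0.28, 0.0]
contact_force: [-0.3, 0.3, -0.1]
gripper_width: 0.0263
gripper_force: 26.6
```

{"op": "step_arm", "data": {
  "slide": [
    [0.002, 0, -0.025],
    [0, 0, -0.015],
    [0, 0, -0.006],
    [0, 0, 0],
    [0, 0, 0]
  ],
  "turn": [
    [0, 0, 0],
    [0, 0, 0],
    [0, 0, 0],
    [0, 0, 0],
    [0, 0, 0]
  ]
}}

```text
clock: 16.52
position: [0.5834, -0.2181, 0.0624]
tcp_rot: [0.0, 0.96, 0.28, 0.0]
contact_force: [0.5, 0.2, -0.4]
gripper_width: 0.0266
gripper_force: 26.9
```

{"op": "step_arm", "data": {
  "slide": [
    [0, 0, -0.006],
    [0, 0, 0],
    [0, 0, 0]
  ],
  "turn": [
    [0, 0, 0],
    [0, 0, 0],
    [0, 0, 0]
  ]
}}

```text
clock: 16.77
position: [0.5841, -0.2179, 0.0614]
tcp_rot: [0.0, 0.96, 0.281, 0.001]
contact_force: [0.2, 1.4, 8.6]
gripper_width: 0.0263
gripper_force: 27.7
```

{"op": "step_arm", "data": {
  "slide": [
    [0, 0, 0],
    [0, 0, 0],
    [0, 0, 0],
    [0, 0, 0],
    [0, 0, 0]
  ],
  "turn": [
    [0, 0, 0],
    [0, 0, 0],
    [0, 0, 0],
    [0, 0, 0],
    [0, 0, 0]
  ],
  "grip": 0.6
}}

```text
clock: 17.18
position: [0.5831, -0.2181, 0.0602]
tcp_rot: [-0.0, 0.96, 0.28, -0.0]
contact_force: [-0.1, -0.7, -0.8]
gripper_width: 0.0513
gripper_force: 0.0
```

{"op": "step_arm", "data": {
  "slide": [
    [0, 0, 0.08],
    [0, 0, 0.13],
    [0, 0, 0.13],
    [0, 0, 0.13],
    [0, 0, 0.13]
  ],
  "turn": [
    [0, 0, 0],
    [0, 0, 0],
    [0, 0, 0],
    [0, 0, 0],
    [0, 0, 0]
  ]
}}

```text
clock: 17.6
position: [0.5828, -0.2179, 0.2423]
tcp_rot: [-0.0, 0.96, 0.281, -0.0]
contact_force: [0.7, -0.2, -0.2]
gripper_width: 0.0514
gripper_force: 0.0
```

{"op": "step_arm", "data": {
  "slide": [
    [-0.1, -0.01, 0.05],
    [-0.13, -0.013, 0],
    [-0.13, -0.013, 0],
    [-0.13, -0.013, 0],
    [-0.13, -0.013, 0]
  ],
  "turn": [
    [0, 0, 0],
    [0, 0, 0],
    [0, 0, 0],
    [0, 0, 0],
    [0, 0, 0]
  ],
  "grip": 1
}}

```text
clock: 18.02
position: [0.3953, -0.2365, 0.2552]
tcp_rot: [-0.0, 0.96, 0.28, -0.0]
contact_force: [0.5, -0.9, 1.2]
gripper_width: 0.0855
gripper_force: 0.0
```

{"op": "step_arm", "data": {
  "slide": [
    [-0.13, -0.013, 0],
    [-0.12, -0.012, 0],
    [-0.07, -0.005, 0],
    [0, 0, 0],
    [0, 0, 0]
  ],
  "turn": [
    [0, 0, 0],
    [0, 0, 0],
    [0, 0, 0],
    [0, 0, 0],
    [0, 0, 0]
  ]
}}

```text
clock: 18.43
position: [0.3007, -0.246, 0.2558]
tcp_rot: [0.001, 0.96, 0.28, 0.0]
contact_force: [0.2, -0.2, 0.8]
gripper_width: 0.0853
gripper_force: 0.0
```

```bash
python3 -c "
from h import *
print(state()['position'])
p=snapshot('top');c=p['color'][140:380,190:390];a=cv2.resize(c,None,fx=2,fy=2.5,interpolation=2)
p=snapshot('scene');c=p['color'][100:340,180:380];cv2.imwrite('pics/t5.png',np.hstack([a,cv2.resize(c,None,fx=2,fy=2.5,interpolation=2)]))"
```

```text
[ 0.3006585  -0.24596981  0.25578297]
```

View pics/t5.png

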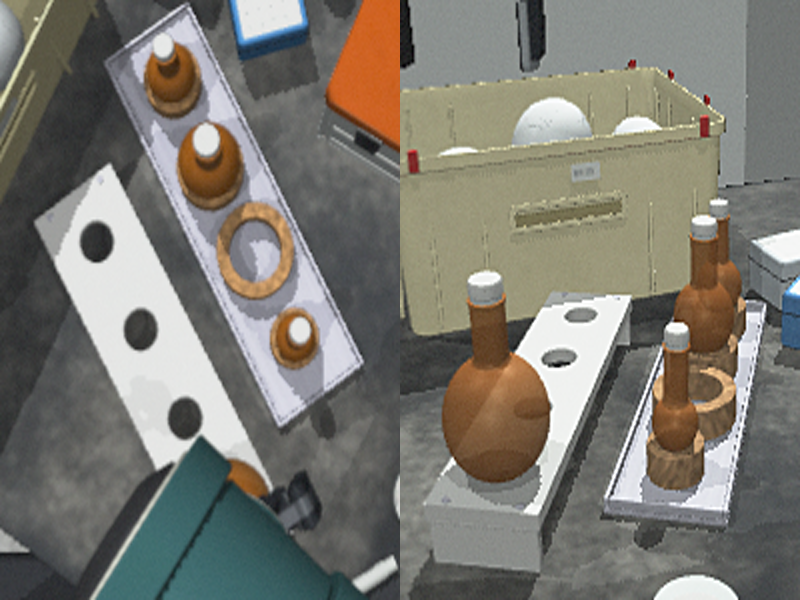

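Three flasks are seated and the 250 ring (255,250) is empty. Last is the 250.

{"op": "step_arm", "data": {
  "slide": [
    [0, 0.002, -0.1],
    [0, 0, -0.12],
    [0, 0, -0.12],
    [0, 0, -0.11],
    [0, 0, -0.06]
  ],
  "turn": [
    [0, 0, 0],
    [0, 0, 0],
    [0, 0, 0],
    [0, 0, 0],
    [0, 0, 0]
  ]
}}

```text
clock: 18.95
position: [0.3009, -0.2436, 0.0991]
tcp_rot: [-0.002, 0.96, 0.281, -0.001]
contact_force: [-1.9, 0.3, 0.6]
gripper_width: 0.0857
gripper_force: 0.0
```

{"op": "step_arm", "data": {
  "slide": [
    [0, 0, 0],
    [0, 0, 0],
    [0, 0, 0],
    [0, 0, 0],
    [0, 0, 0]
  ],
  "turn": [
    [0, 0, 0],
    [0, 0, 0],
    [0, 0, 0],
    [0, 0, 0],
    [0, 0, 0]
  ],
  "grip": 0,
  "newtons": 30
}}

```text
clock: 19.37
position: [0.302, -0.2456, 0.1035]
tcp_rot: [0.001, 0.96, 0.28, 0.001]
contact_force: [-1.0, 1.3, 6.4]
gripper_width: 0.0264
gripper_force: 32.7
```

{"op": "step_arm", "data": {
  "slide": [
    [0, 0, 0],
    [0, 0, 0],
    [0, 0, 0],
    [0, 0, 0]
  ],
  "turn": [
    [0, 0, 0],
    [0, 0, 0],
    [0, 0, 0],
    [0, 0, 0]
  ]
}}

```text
clock: 19.7
position: [0.3019, -0.2456, 0.1034]
tcp_rot: [0.001, 0.96, 0.28, 0.001]
contact_force: [-0.8, 0.6, 8.7]
gripper_width: 0.0264
gripper_force: 30.6
```

{"op": "step_arm", "data": {
  "slide": [
    [0, 0, 0.03],
    [0, 0, 0.07],
    [0, 0, 0.1],
    [0, 0, 0.12],
    [0, 0, 0.12]
  ],
  "turn": [
    [0, 0, 0],
    [0, 0, 0],
    [0, 0, 0],
    [0, 0, 0],
    [0, 0, 0]
  ]
}}

```text
clock: 20.12
position: [0.3008, -0.2445, 0.2368]
tcp_rot: [-0.0, 0.96, 0.281, 0.0]
contact_force: [0.0, -1.0, -1.0]
gripper_width: 0.0265
gripper_force: 30.0
```

{"op": "step_arm", "data": {
  "slide": [
    [0.08, -0.008, 0.02],
    [0.12, -0.011, 0],
    [0.13, -0.012, 0],
    [0.13, -0.012, 0],
    [0.12, -0.011, 0]
  ],
  "turn": [
    [0, 0, 0],
    [0, 0, 0],
    [0, 0, 0],
    [0, 0, 0],
    [0, 0, 0]
  ]
}}

```text
clock: 20.53
position: [0.4771, -0.2613, 0.2415]
tcp_rot: [0.0, 0.96, 0.28, 0.0]
contact_force: [-0.2, -1.2, -1.0]
gripper_width: 0.0258
gripper_force: 30.0
```

{"op": "step_arm", "data": {
  "slide": [
    [0.08, -0.007, 0],
    [0.04, -0.004, 0],
    [0, 0, 0],
    [0, 0, 0],
    [0, 0, 0]
  ],
  "turn": [
    [0, 0, 0],
    [0, 0, 0],
    [0, 0, 0],
    [0, 0, 0],
    [0, 0, 0]
  ]
}}

```text
clock: 20.95
position: [0.5106, -0.2646, 0.2409]
tcp_rot: [0.0, 0.96, 0.28, -0.0]
contact_force: [0.3, 0.0, -1.7]
gripper_width: 0.0262
gripper_force: 30.0
```

{"op": "step_arm", "data": {
  "slide": [
    [0, 0, -0.08],
    [0, 0, -0.1],
    [0, 0, -0.1],
    [0, 0, -0.05],
    [0, 0, 0]
  ],
  "turn": [
    [0, 0, 0],
    [0, 0, 0],
    [0, 0, 0],
    [0, 0, 0],
    [0, 0, 0]
  ]
}}

```text
clock: 21.37
position: [0.5088, -0.2642, 0.1388]
tcp_rot: [-0.001, 0.96, 0.28, -0.002]
contact_force: [-0.6, 0.1, -1.4]
gripper_width: 0.0262
gripper_force: 30.0
```

```bash
python3 c.py .5123 -.2652 -.0194 p250.png
```

```text
[ 0.50875554 -0.26418019  0.138827  ] [-0.58134716  0.14531486 -1.40538307]
ring [326.05648673 253.79801956] bulb exp [324.07741312 211.07420437]
```

View pics/p250.png

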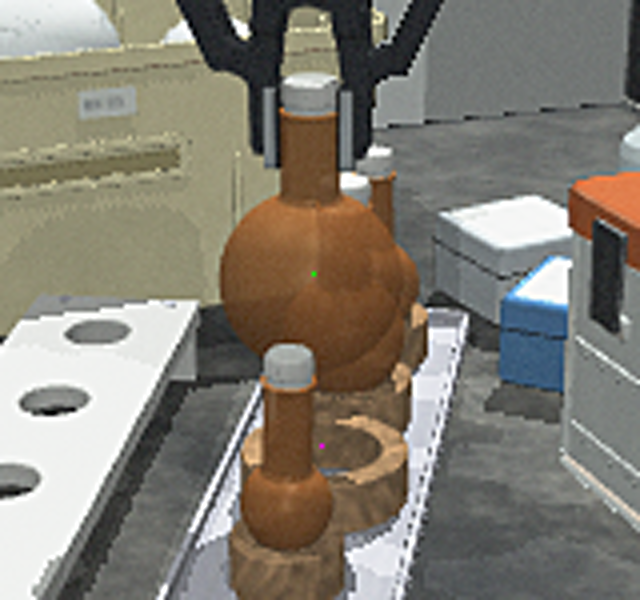

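The 250 hangs upright and clear of its neighbours, with the bulb at (310,285) and the ring at (325,446).

{"op": "step_arm", "data": {
  "slide": [
    [0.005, -0.003, -0.05],
    [0, 0, -0.06],
    [0, 0, -0.05],
    [0, 0, -0.02],
    [0, 0, 0]
  ],
  "turn": [
    [0, 0, 0],
    [0, 0, 0],
    [0, 0, 0],
    [0, 0, 0],
    [0, 0, 0]
  ]
}}

```text
clock: 21.83
position: [0.5125, -0.2657, 0.0878]
tcp_rot: [0.0, 0.96, 0.28, -0.0]
contact_force: [0.3, 0.6, -0.5]
gripper_width: 0.0262
gripper_force: 30.0
```

{"op": "step_arm", "data": {
  "slide": [
    [0, 0, -0.006],
    [0, 0, 0],
    [0, 0, 0]
  ],
  "turn": [
    [0, 0, 0],
    [0, 0, 0],
    [0, 0, 0]
  ]
}}

```text
clock: 22.08
position: [0.5132, -0.2658, 0.0866]
tcp_rot: [0.0, 0.96, 0.28, 0.0]
contact_force: [-0.2, -0.5, -0.4]
gripper_width: 0.0265
gripper_force: 30.0
```

{"op": "step_arm", "data": {
  "slide": [
    [0, 0, -0.01],
    [0, 0, 0],
    [0, 0, 0]
  ],
  "turn": [
    [0, 0, 0],
    [0, 0, 0],
    [0, 0, 0]
  ]
}}

```text
clock: 22.33
position: [0.5135, -0.2658, 0.0833]
tcp_rot: [0.001, 0.96, 0.28, 0.001]
contact_force: [2.3, -0.5, 4.6]
gripper_width: 0.0264
gripper_force: 30.5
```

{"op": "step_arm", "data": {
  "slide": [
    [0, 0, -0.006],
    [0, 0, 0],
    [0, 0, 0]
  ],
  "turn": [
    [0, 0, 0],
    [0, 0, 0],
    [0, 0, 0]
  ]
}}

```text
clock: 22.58
position: [0.5145, -0.2659, 0.0822]
tcp_rot: [0.001, 0.96, 0.281, 0.001]
contact_force: [3.9, 0.1, 12.0]
gripper_width: 0.026
gripper_force: 31.3
```

Contact reads 12 N, so it is seated. I'll release and retreat.

{"op": "step_arm", "data": {
  "slide": [
    [0, 0, 0],
    [0, 0, 0],
    [0, 0, 0],
    [0, 0, 0],
    [0, 0, 0]
  ],
  "turn": [
    [0, 0, 0],
    [0, 0, 0],
    [0, 0, 0],
    [0, 0, 0],
    [0, 0, 0]
  ],
  "grip": 0.6
}}

```text
clock: 23.0
position: [0.5125, -0.2655, 0.0806]
tcp_rot: [-0.0, 0.96, 0.28, -0.0]
contact_force: [0.1, 0.6, -0.2]
gripper_width: 0.0511
gripper_force: 0.0
```

{"op": "step_arm", "data": {
  "slide": [
    [0, 0, 0.08],
    [0, 0, 0.13],
    [0, 0, 0.13],
    [0, 0, 0.13],
    [0, 0, 0.13]
  ],
  "turn": [
    [0, 0, 0],
    [0, 0, 0],
    [0, 0, 0],
    [0, 0, 0],
    [0, 0, 0]
  ]
}}

```text
clock: 23.42
position: [0.5123, -0.2652, 0.2627]
tcp_rot: [-0.0, 0.96, 0.281, -0.0]
contact_force: [0.6, -0.7, -0.5]
gripper_width: 0.051
gripper_force: 0.0
```

{"op": "step_arm", "data": {
  "slide": [
    [-0.08, 0.06, 0],
    [-0.08, 0.08, 0],
    [-0.08, 0.08, 0],
    [-0.08, 0.08, 0],
    [0, 0, 0]
  ],
  "turn": [
    [0, 0, 0],
    [0, 0, 0],
    [0, 0, 0],
    [0, 0, 0],
    [0, 0, 0]
  ]
}}

```text
clock: 23.83
position: [0.4137, -0.172, 0.261]
tcp_rot: [0.0, 0.96, 0.282, -0.001]
contact_force: [0.8, -0.2, 2.1]
gripper_width: 0.0517
gripper_force: 0.0
```

```bash
python3 -c "
from h import *
print(state()['position'],state()['clock'])
p=snapshot('top')
for d in trace('ring_25',p)[:4]:
    m=np.argwhere(d['pixels'])[:,::-1].astype(np.float32).copy();print(ray(cv2.minEnclosingCircle(m)[0],p,.025).round(3))
c=p['color'][130:370,200:440];a=cv2.resize(c,(400,600),interpolation=2)
p=snapshot('scene');c=p['color'][100:340,220:420];cv2.imwrite('pics/f.png',np.hstack([a,cv2.resize(c,(400,600),interpolation=2)]))"
```

```text
[ 0.41366129 -0.17200556  0.26097018] 23.8333
[ 0.567 -0.227  0.025]
[ 0.657 -0.176  0.025]
[ 0.442 -0.307  0.025]
```

View pics/f.png

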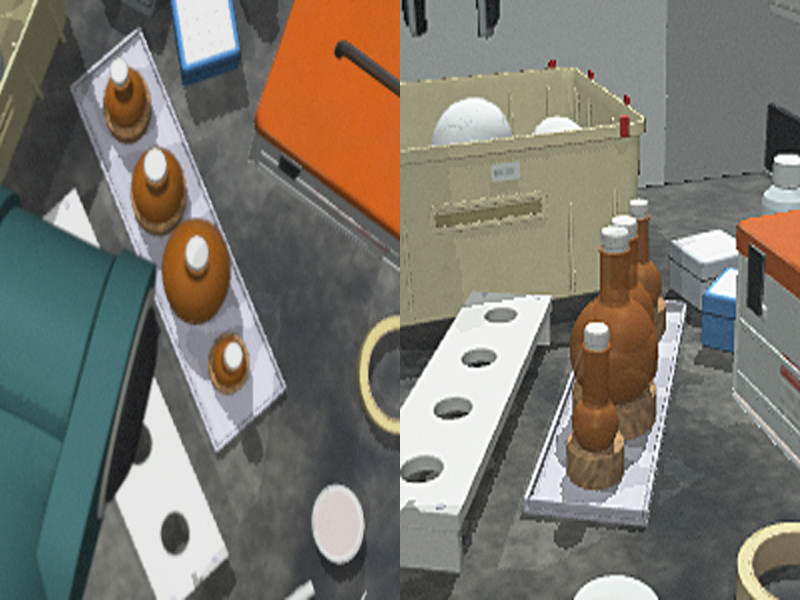

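All four flasks stand upright in their rings, and the petri dishes and cryo box are where they were. I'll hand the job in.

```bash
python3 -c "
from station import *
print(close_job())"
```

```text
the job is handed in; nothing more can be done
None
```

The job is handed in: in the last pictures, at about 24 s on the robot's clock, all four flasks stood neck up and seated in their matching rings, with the petri dishes and cryo box undisturbed.

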